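# Level the scale stand and hold the spirit level down

## Robot

A 6-joint arm with a two-finger parallel gripper is mounted at the origin on the work surface. World frame = base frame: x ahead of the robot, y to its left, z up, the work surface at z = 0. Lengths are in m, angles in degrees, forces in N, time in s.
With the tool pointing down it reaches from about 0.325 to 0.85 m from the base axis. Payload 15.5 kg.
Tool frame: the origin (TCP) lies midway between the tips of the shut fingers; the grasp point (between the pads) lies 19 mm behind it; y points along the fingers, x is the direction in which the jaws open and shut, and the axes are right-handed (so a half turn about y gives the same grasp; the last joint's range is limited). The gripper opens to 91 mm and grips with 3 to 60 N. Pads are 32 mm wide; open, the fingers measure 118 mm over their backs; the gripper's body (76 mm by 178 mm) begins 60 mm behind the grasp point.
Start: joints at [61.163, 28.281, 77.091, -0, 74.628, -5.472], TCP at [0.248, 0.574, 0.186] pointing down, gripper open.
Joint ranges: [-166.48, 166.48], [-47.26, 123.95], [12.59, 153.08], [-70.14, 250.14], [6.76, 159.57], [-176.63, 176.63]. Speed limits (degrees/s): [108.29, 108.29, 147.25, 172.46, 172.46, 172.46].

## Interface

Orientations are given as a 3x3 rotation matrix whose columns are the frame's x, y, z axes.
In Python, from bench import ctrl gives the robot as it stands. The module is installed in compiled form; this text tells all that it offers. Calls block until the motion is done:
- ctrl.goto(position, orientation): joint-space move of the TCP to a pose.
- ctrl.move_l(position, vel=0.15, ori=None, contact_N=None): straight line of the TCP; ori=None keeps the orientation; vel is the mean speed in m/s. With contact_N (N) it stops when the force on the tool has changed by that much, and returns True; else False.
- ctrl.movej(angles): joint-space move.
- ctrl.command_gripper(opening): opening from 0.0 (shut) to 1.0 (fully open); the grip force is fixed at half the most; returns when the fingers have stopped.
- ctrl.sleep(seconds).
- ctrl.ik(position, orientation): joint angles nearest the present ones, or None.
- ctrl.read_camera(name): name is "scene" or "side" or "wrist"; returns the picture (420x560x3 uint8, blue, green, red); there is no depth.
- ctrl.camera_params(name): a dict with "fx", "fy", "cx", "cy" (pixels), "D" ([k1, k2, p1, p2, k3] as OpenCV has them; the pictures are not rectified), "pose" (4x4, takes a point from camera to world coordinates); the wrist camera has in their place "T_tool_cam" (4x4, takes a point from camera to tool coordinates, whose origin is the TCP and whose axes are the tool frame's). Camera axes: x right, y up, looking along -z (the intrinsics and any distortion apply to the point x, -y, -z); pixel columns grow to the right and rows downward; lengths in m; the calibration is good to about 2 mm. A picture is of the moment at which its call begins: read the wrist's pose just before it. camera_params takes no time and is no camera call.
A pose or a line that the arm cannot do raises ctrl.MotionError and nothing moves.
- ctrl.sign_off(): hands the job in, once; it reports no verdict.
Readings, each from a call of its own:
- ctrl.current_t(): time.
- ctrl.current_q(): joint angles.
- ctrl.current_dq(): joint speeds.
- ctrl.current_effort(): joint torques, N m.
- ctrl.current_tool_pos(): TCP position.
- ctrl.current_eef_rot(): TCP orientation.
- ctrl.current_contact_force(): force on the tool from outside, world axes, zero at the start.
- ctrl.current_wrist_torque(): the same for the moment, N m.
- ctrl.current_grip_width(): opening from 0.0 (shut) to 1.0 (fully open).
Only numpy, scipy, OpenCV 4.12 (cv2) and the standard library are available. Lean on these libraries where they do the work, as an engineer would, in place of code of your own. Each camera call takes 0.05 s, during which the arm holds its last target. There are 200 camera calls.

## Task

The scale stand on the fish-prep bench is out of level. Lay the spirit level from the cutting board lengthways on the stand's shelf (pointing from the two fixed feet towards the levelling foot), let go of it, and turn the bar knob of the levelling foot until the bubble rests between the two lines; then press the level gently but firmly down onto the shelf from above (about 10 newtons) and finish while still pressing, with the bubble still between the lines. Leave the other things on the bench where they are.

Things in the scene. Friction and masses are not known exactly. Their poses are not given: they have to be found in the camera images.
- level_center (a point): Centre (half-way up) of the loose spirit level: an aluminium bar 160 mm long (its x), 24 wide (y), 42 high (z up), about 0.3 kg, upright on the cutting board, whose top is 20 mm above the bench. Grip it across its width at the middle. Its top is flat and free for pressing from 80 mm behind the centre to 18 mm ahead; further ahead (+x) is the vial.
- level: The same spirit level; its origin is the centre of its underside, same axes.
- vial (a point): Middle of the level's bubble vial, 46 mm from the level's centre towards its +x end, 36 mm above its underside: a green window 56 mm long with two dark cross lines 21 mm apart and a pale bubble 12 mm long.
- bubble (a joint): Position of the bubble in the vial in m: 0 is centred, positive towards the level's +x end, stops at +-0.020. The bubble goes to the higher end, 4.5 mm for each 0.01 rad of tilt, and comes to rest within 1 s. It lies between the two lines within +-0.0045.
- shelf_top (a point): Middle of the shelf's upper face, a plain metal plate 170 mm (x) by 200 mm (y), 70 mm above the bench, z up; +y points to the levelling foot. Hinged along x at its -y end on two fixed feet; at the start the foot end is low by 0.02 to 0.04 rad. The level must lie wholly on it, along its y, either way round.
- shelf: The same tilting shelf; its origin is on the hinge line at the -y end, 100 mm from the middle and 10 mm below the upper face.
- foot_grip (a point): Grip point of the levelling foot's black bar knob, on its upright axis, 113 mm above the bench, 150 mm from the shelf's middle along the shelf's +y. Bar 46 mm long (this point's x), 14 thick (y), from 23 mm below to 17 above this point. Clockwise from above lifts the foot end 0.02 rad per rad, moving the bubble 9 mm per rad to that end; friction 0.1 N m holds it. About 1 to 1.9 rad is needed.
- knife: Bystander, to be left alone: wooden-handled knife, 270 mm long, lying at the far edge of the board. Origin: centre of its underside.
- brush: Bystander, to be left alone: scrubbing brush, 150 x 45 x 40 mm, at the right edge of the board. Origin: centre of its underside.
- spray: Bystander, to be left alone: clear bottle, 72 mm across, 170 mm tall, beyond the stand. Origin: centre of its underside.
- bowl: Bystander, to be left alone: steel bowl, 150 mm across, 60 mm tall, left. Origin: centre of its underside.
- jar: Bystander, to be left alone: glass jar with steel cap, 68 mm across, 80 mm tall, far left. Origin: centre of its underside.
- whetstone: Bystander, to be left alone: whetstone block 70 x 180 x 28 mm, near the robot, left. Origin: centre of its underside.
- cup: Bystander, to be left alone: steel cup, 72 mm across, 75 mm tall, near the robot, right. Origin: centre of its underside.

How it is judged:
By the outcome, as a careful person would: the job done as asked, in the order asked, and still so for the second after the job is handed in, while the arm keeps its last pose, push and grip.
It also fails if it takes over 72 s, if anything falls off the work surface, if the arm or the gripper's body presses on something with over 40 N, if the wrist force passes 120 N, or if a joint passes its speed limit or range.

## Working session

There is one attempt and no reset: what is moved stays moved. The work goes in short steps, each a Python script; the robot and the scene stay as the last script left them, time stands still between calls to the robot, and variables do not carry over. Pictures are saved under pics/ and viewed, about 8 in all and at most 12, crops included, and the job is handed in when it is done.

```bash
mkdir -p pics; cat > h.py <<'E'
import numpy as np, cv2
from bench import ctrl
def pose(name):
    p=ctrl.camera_params(name)
    if name=="wrist":
        T=np.eye(4);T[:3,:3]=ctrl.current_eef_rot();T[:3,3]=ctrl.current_tool_pos()
        return p,T@np.array(p["T_tool_cam"])
    return p,np.array(p["pose"])
def ray(p,T,uv):
    K=np.array([[p["fx"],0,p["cx"]],[0,p["fy"],p["cy"]],[0,0,1]])
    n=cv2.undistortPoints(np.array([[uv]],float),K,np.array(p["D"]))[0,0]
    return T[:3,3],T[:3,:3]@np.array([n[0],-n[1],-1])
def at_z(p,T,uv,z):
    o,d=ray(p,T,uv);return o+d*(z-o[2])/d[2]
def proj(p,T,X):
    c=T[:3,:3].T@(np.array(X)-T[:3,3])
    K=np.array([[p["fx"],0,p["cx"]],[0,p["fy"],p["cy"]],[0,0,1]])
    return cv2.projectPoints(np.array([[c[0],-c[1],-c[2]]]),np.zeros(3),np.zeros(3),K,np.array(p["D"]))[0][0,0]
def down(a):  # tool y down is z? jaw axis at angle a (deg)
    pass
E
python3 - <<'E'
from h import *
np.set_printoptions(precision=3,suppress=True)
print(ctrl.current_t(),ctrl.current_eef_rot())
for n in("scene","side","wrist"):
    p,T=pose(n);print(n,p["fx"],p["D"],T)
    if n!="wrist":
        im=ctrl.read_camera(n);cv2.imwrite(f"pics/{n}0.png",cv2.resize(im,(800,600),interpolation=cv2.INTER_CUBIC))
E
```

```text
0.0 [[ 0.397 -0.001 -0.918]
 [ 0.918 -0.001  0.397]
 [-0.001 -1.     0.   ]]
scene 384.566320678661 [-0.104  0.     0.     0.     0.   ] [[-0.1   -0.765  0.636  1.155]
 [ 0.995 -0.065  0.078  0.068]
 [-0.019  0.641  0.767  0.902]
 [ 0.     0.     0.     1.   ]]
side 514.0705361296732 [0.051 0.    0.    0.    0.   ] [[-0.789  0.428 -0.441 -0.216]
 [-0.614 -0.554  0.562  0.928]
 [-0.004  0.714  0.7    1.237]
 [ 0.     0.     0.     1.   ]]
wrist 361.1899723849197 [-0.077  0.     0.     0.     0.   ] [[ 0.397 -0.891 -0.218  0.186]
 [ 0.918  0.385  0.095  0.6  ]
 [-0.001 -0.238  0.971  0.383]
 [ 0.     0.     0.     1.   ]]
```

View pics/scene0.png

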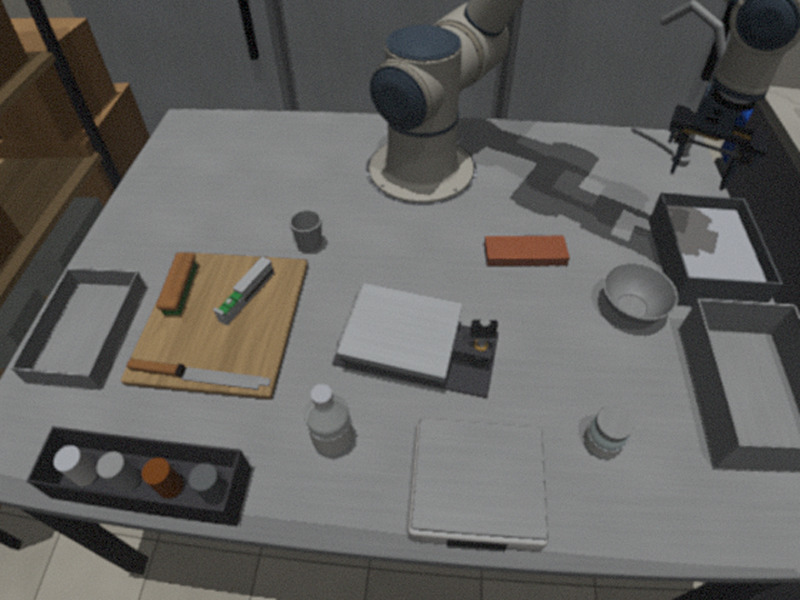

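View pics/side0.png

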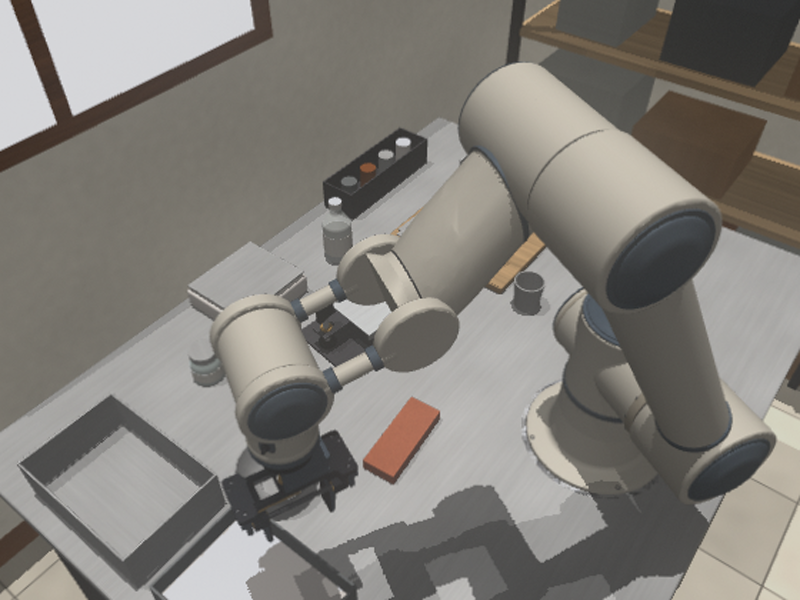

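The scene view shows the level with its top running from about (264,264) to the vial end at (226,306). The shelf corners are (365,287), (462,302), (445,378) and (341,355), and the knob top is near (485,325). I'll turn these into positions.

```bash
python3 - <<'E'
from h import *
np.set_printoptions(precision=3,suppress=True)
p,T=pose("scene")
for n,uv,z in [("lvl far",(264,264),.062),("lvl vial",(226,306),.062),("c1",(365,287),.07),("c2",(462,302),.066),("c3",(445,378),.066),("c4",(341,353),.07),("knob",(485,325),.13),("knobL",(472,325),.13),("knobR",(497,326),.13),("bottle cap",(320,393),.17),("cup",(306,220),.075)]:
    print(n,at_z(p,T,(uv[0]*.7,uv[1]*.7),z))
E
```

```text
lvl far [ 0.421 -0.3    0.062]
lvl vial [ 0.537 -0.348  0.062]
c1 [ 0.472 -0.079  0.07 ]
c2 [0.49  0.112 0.066]
c3 [0.662 0.087 0.066]
c4 [ 0.629 -0.101  0.07 ]
knob [0.589 0.15  0.13 ]
knobL [0.59  0.128 0.13 ]
knobR [0.589 0.171 0.13 ]
bottle cap [ 0.766 -0.101  0.17 ]
cup [ 0.297 -0.234  0.075]
```

```bash
sed -i '/^def down/,$d' h.py; cat >> h.py <<'E'
def R(a):
    c,s=np.cos(np.radians(a)),np.sin(np.radians(a))
    return np.array([[c,0,-s],[s,0,c],[0,-1,0]])
def snap(f,name="wrist"):
    p,T=pose(name);im=ctrl.read_camera(name);cv2.imwrite("pics/"+f+"_raw.png",im)
    np.savez("pics/"+f,T=T);cv2.imwrite("pics/"+f+".png",cv2.resize(im,(800,600),interpolation=cv2.INTER_CUBIC))
    return im
def pix(f,uv,z):
    p=ctrl.camera_params("wrist");return at_z(p,np.load("pics/"+f+".npz")["T"],(uv[0]*.7,uv[1]*.7),z)
E
python3 - <<'E'
from h import *
np.set_printoptions(precision=3,suppress=True)
# shelf view first (on the way), then the level
ctrl.goto([.57,.07,.28],R(-8));ctrl.sleep(.2);snap("w_shelf");print(ctrl.current_q())
ctrl.goto([.48,-.324,.19],R(-112));ctrl.sleep(.2);snap("w_level");print(ctrl.current_q(),ctrl.current_t())
E
```

```text
[ 1.087 19.738 76.371  0.003 83.897  9.043]
[-39.868  24.356  83.464   0.001  72.164  72.058] 4.3
```

View pics/w_shelf.png

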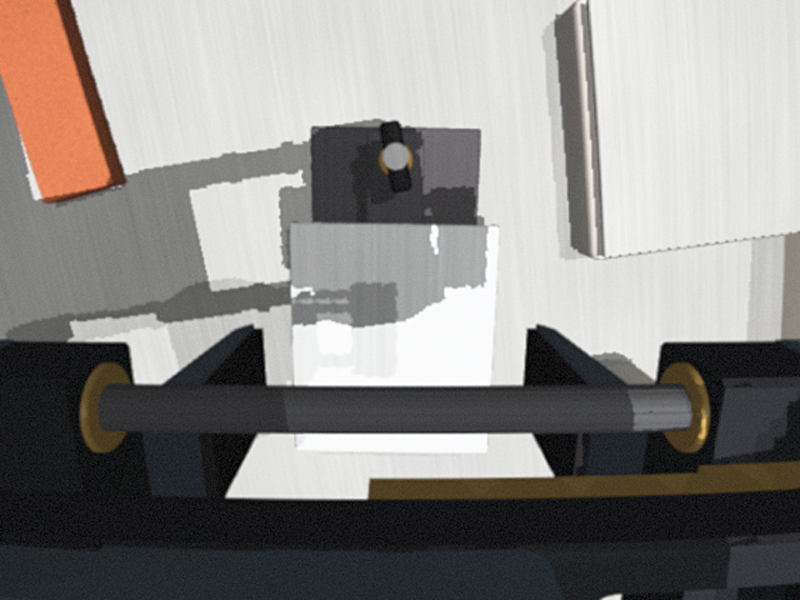

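View pics/w_level.png

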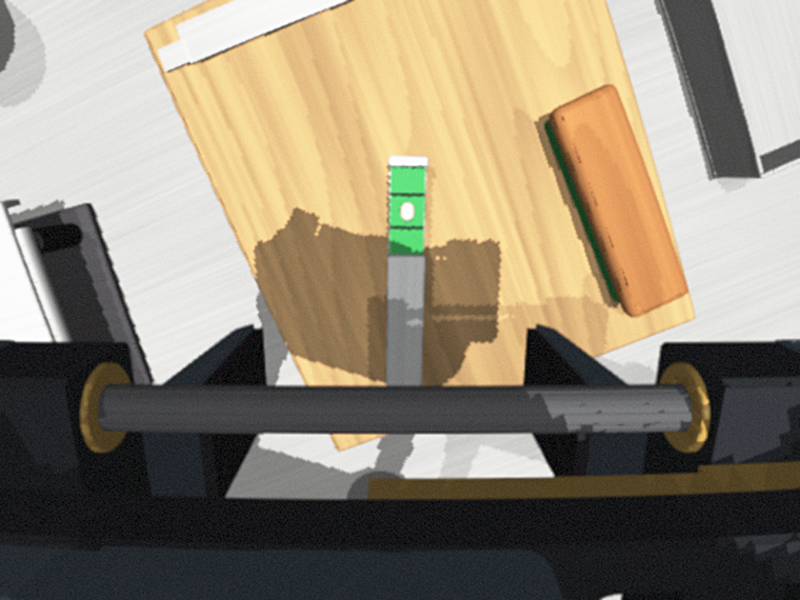

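The wrist shelf view shows the shelf edges at (290,223)–(499,226) and (296,450)–(488,452). The knob cap is at (396,157) and the bar runs from (391,123) to (401,191). In the level view the level runs straight up the image: the vial lines cross at (407,194) and (407,227), and the end is at (408,157).

```bash
python3 - <<'E'
from h import *
np.set_printoptions(precision=4,suppress=True)
f="w_level"
e=pix(f,(408,160),.062);a=pix(f,(408,211),.062);b=pix(f,(405,380),.062)
d=e-b;print("end",e,"vial",a,"back",b,"yaw",np.degrees(np.arctan2(d[1],d[0])))
u=d/np.linalg.norm(d);print("centre from vial",a-.046*u,"from end",e-.08*u)
f="w_shelf"
c=[pix(f,uv,z) for uv,z in[((290,223),.066),((499,226),.066),((296,450),.07),((488,452),.07)]]
print(np.array(c));fm=(c[0]+c[1])/2;bm=(c[2]+c[3])/2;v=fm-bm;print(fm,bm,(fm+bm)/2,np.linalg.norm(v),"yaw y",np.degrees(np.arctan2(v[1],v[0])))
w=c[1]-c[0];print("front edge yaw",np.degrees(np.arctan2(w[1],w[0])),np.linalg.norm(w[:2]))
k=pix(f,(396,157),.130);k1=pix(f,(391,123),.13);k2=pix(f,(401,191),.13);v=k1-k2
print("knob",k,(k1+k2)/2,"len",np.linalg.norm(v),"bar yaw",np.degrees(np.arctan2(v[1],v[0])))
E
```

```text
end [ 0.5483 -0.36    0.062 ] vial [ 0.5195 -0.3486  0.062 ] back [ 0.4154 -0.3053  0.062 ] yaw -22.38871562259821
centre from vial [ 0.477  -0.3311  0.062 ] from end [ 0.4743 -0.3295  0.062 ]
[[ 0.4917  0.1128  0.066 ]
 [ 0.6559  0.0875  0.066 ]
 [ 0.4604 -0.0828  0.07  ]
 [ 0.628  -0.1082  0.07  ]]
[0.5738 0.1002 0.066 ] [ 0.5442 -0.0955  0.07  ] [0.559  0.0023 0.068 ] 0.19791513043818804 yaw y 81.39533240799126
front edge yaw -8.784137193271572 0.16619068580344326
knob [0.5816 0.149  0.13  ] [0.5816 0.1488 0.13  ] len 0.04371932664795593 bar yaw 90.64877110717879
```

```bash
python3 - <<'E'
from h import *
np.set_printoptions(precision=4,suppress=True)
ctrl.goto([.4757,-.3303,.12],R(-112.4))
print("hit",ctrl.move_l([.4757,-.3303,.027],vel=.12,contact_N=6))
ctrl.command_gripper(0);print("w",ctrl.current_grip_width()*91)
ctrl.move_l([.4757,-.3303,.2],vel=.2)
print("w",ctrl.current_grip_width()*91,ctrl.current_contact_force())
ctrl.goto([.5572,-.0096,.2],R(-8.6))
ctrl.move_l([.5572,-.0096,.092],vel=.12);ctrl.sleep(.2)
print("hit",ctrl.move_l([.5572,-.0096,.068],vel=.02,contact_N=3),ctrl.current_tool_pos(),ctrl.current_contact_force())
ctrl.command_gripper(.6);print("w",ctrl.current_grip_width()*91)
ctrl.move_l([.5572,-.0096,.2],vel=.2);ctrl.sleep(.6)
snap("w_placed");print(ctrl.current_t())
E
```

```text
hit False
w 23.72933737691667
w 23.49957042298654 [-0.1196  0.6552 -3.4648]
hit True [ 0.5568 -0.0094  0.0751] [1.4168 0.7374 1.1794]
w 54.43795366732357
13.0417
```

View pics/w_placed.png

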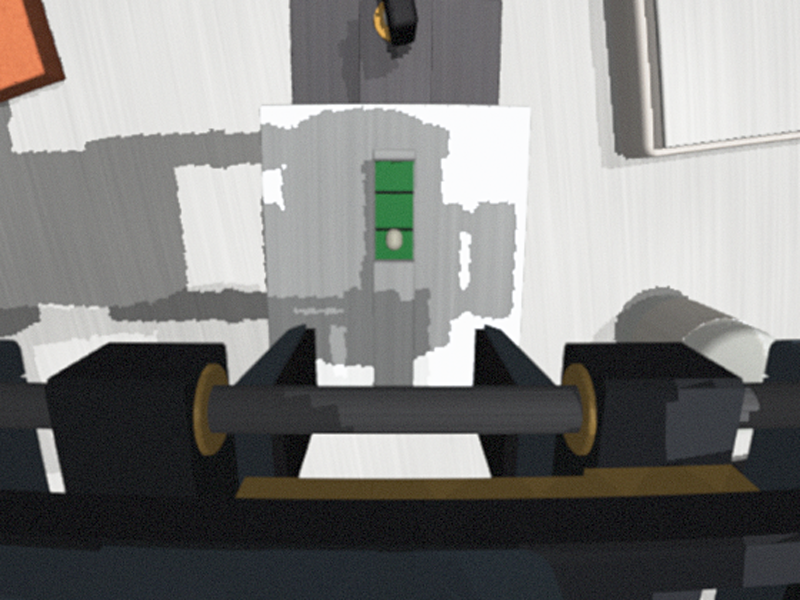

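The level is down with its vial towards the foot. The lines are at rows 192 and 229 and the bubble at row 239, which is about −16 mm, so the knob needs about 1.8 rad clockwise.

```bash
python3 - <<'E'
from h import *
np.set_printoptions(precision=3,suppress=True)
k=[.5815,.1495]
ctrl.goto(k+[.18],R(.6))
print(ctrl.move_l(k+[.096],vel=.1,contact_N=6))
ctrl.command_gripper(0);print("w",ctrl.current_grip_width()*91)
q=np.array(ctrl.current_q(),float)
for i in range(2):
    q[5]+=51.5;ctrl.movej(list(q));ctrl.sleep(.2)
    print(ctrl.current_q(),ctrl.current_tool_pos(),ctrl.current_contact_force(),ctrl.current_wrist_torque())
ctrl.command_gripper(.45)
ctrl.move_l(k+[.2],vel=.2)
ctrl.goto([.5572,-.0096,.2],R(-8.6));ctrl.sleep(.5)
snap("w_t1");print(ctrl.current_t())
cv2.imwrite("pics/w_t1c.png",cv2.resize(cv2.imread("pics/w_t1_raw.png")[0:290,160:400],(720,870))[:600])
E
```

```text
False
w 13.479846671090224
[ 8.725 31.927 86.532  0.007 61.559 59.566] [0.581 0.15  0.096] [-4.403  3.498  2.914] [0.249 0.818 0.015]
[  8.737  31.929  86.531   0.035  61.557 111.121] [0.581 0.15  0.096] [-4.181  4.824  2.67 ] [ 0.787  1.    -0.142]
21.1833
```

View pics/w_t1c.png

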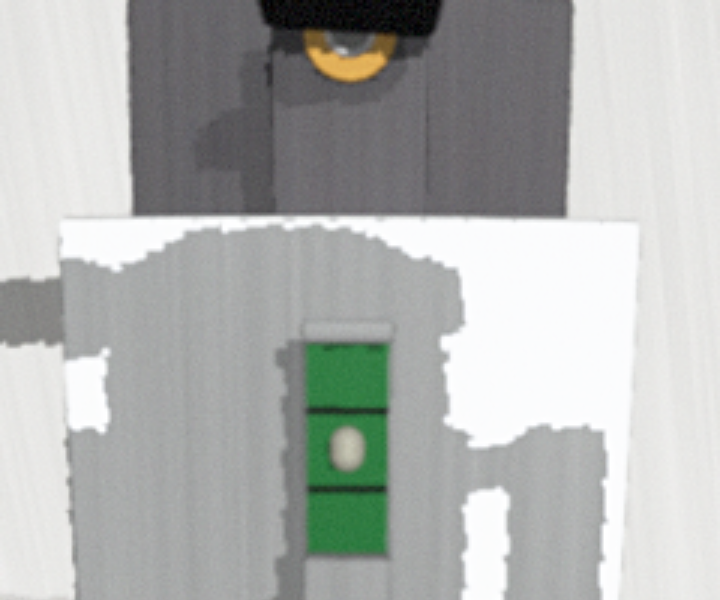

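The bubble is centred: it sits at row 449, with the lines at 410 and 489. Now I'll press with shut fingers just behind the level's centre.

```bash
python3 - <<'E'
from h import *
np.set_printoptions(precision=3,suppress=True)
xy=np.array([.5568,-.0094])-.012*np.array([.1495,.9888])
ctrl.command_gripper(0)
ctrl.goto([*xy,.15],R(-8.6));ctrl.sleep(.5)
f0=np.array(ctrl.current_contact_force());print("base",f0)
print(ctrl.move_l([*xy,.1],vel=.02,contact_N=5))
ctrl.sleep(.3);z=ctrl.current_tool_pos()[2]
for i in range(25):
    f=np.mean([np.array(ctrl.current_contact_force()) for _ in range(3)],0)-f0
    if i%3==0 or abs(f[2]-10)<1.2: print(z,ctrl.current_tool_pos(),f)
    if abs(f[2]-10)<1: break
    z-=np.clip((10-f[2])*.0001,-.0006,.0006)
    ctrl.move_l([*xy,z],vel=.02);ctrl.sleep(.15)
ctrl.sleep(1);print(ctrl.current_contact_force()-f0,ctrl.current_tool_pos(),ctrl.current_t())
snap("w_p")
im=cv2.imread("pics/w_p_raw.png");cv2.imwrite("pics/w_pc.png",cv2.resize(im[0:300],(800,429),interpolation=cv2.INTER_CUBIC))
E
```

```text
base [0.306 0.218 0.185]
False
0.10000956722680296 [ 0.555 -0.021  0.1  ] [-0.135  0.247 -0.157]
0.09820956722680295 [ 0.555 -0.021  0.098] [ 0.98  -0.863 -0.252]
0.09640956722680294 [ 0.555 -0.021  0.096] [-0.594  0.395 -1.534]
0.09460956722680293 [ 0.555 -0.021  0.095] [-1.182 -0.036 -0.496]
0.09280956722680292 [ 0.555 -0.021  0.093] [-1.531  0.092 -0.568]
0.09100956722680291 [ 0.555 -0.021  0.091] [-0.301 -0.767 -0.314]
0.0892095672268029 [ 0.555 -0.021  0.089] [-0.156  0.012 -0.132]
0.08740956722680289 [ 0.555 -0.021  0.087] [-1.045 -0.511 -1.113]
0.08560956722680288 [ 0.555 -0.021  0.086] [-0.738  0.545  0.746]
[-0.887 -0.373  0.891] [ 0.555 -0.021  0.085] 36.7
```

View pics/w_pc.png

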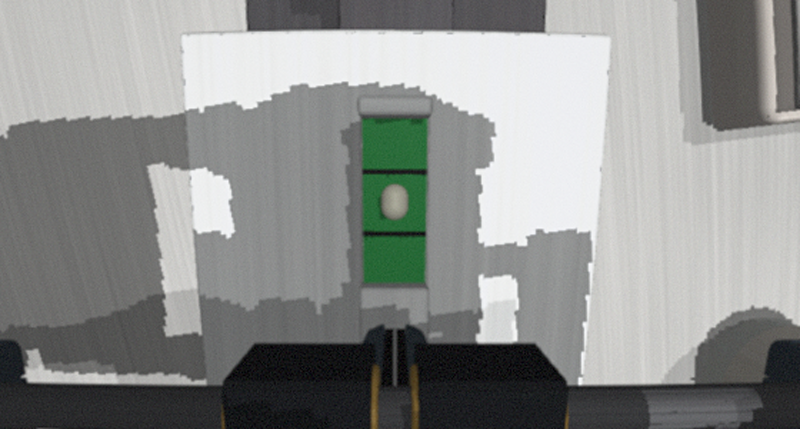

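No contact was felt even at TCP z = 0.085, where I expected the top at about 0.112. I'll check the fingers before going further.

```bash
python3 - <<'E'
from h import *
np.set_printoptions(precision=4,suppress=True)
print(ctrl.current_grip_width(),ctrl.current_tool_pos(),ctrl.current_eef_rot(),ctrl.current_contact_force())
p,T=pose("wrist");t=np.array(ctrl.current_tool_pos())
print("tcp px",proj(p,T,t)/.7)
f="w_p"
for z in(.09,.112):print(z,pix(f,(395,202),z),pix(f,(395,98),z))
print("line sep",np.linalg.norm(pix(f,(395,172),.108)-pix(f,(395,233),.108)))
im=ctrl.read_camera("scene");pp,TT=pose("scene");c=(proj(pp,TT,t)).astype(int);print(c)
x0,y0=c[0]-70,c[1]-75
a=cv2.resize(im[y0:y0+110,x0:x0+140],(800,629),interpolation=cv2.INTER_CUBIC)[:300+299]
cv2.imwrite("pics/s1.png",a);print(x0,y0)
E
```

```text
0.008320332408838695 [ 0.555  -0.0213  0.085 ] [[ 0.9888  0.      0.1495]
 [-0.1495 -0.      0.9888]
 [ 0.     -1.     -0.    ]] [0.0463 0.1086 0.5989]
tcp px [395.1466 346.6808]
0.09 [0.5635 0.0356 0.09  ] [0.569  0.0717 0.09  ]
0.112 [0.5636 0.0366 0.112 ] [0.5685 0.0686 0.112 ]
line sep 0.020089736956508685
[272 222]
202 147
```

View pics/s1.png

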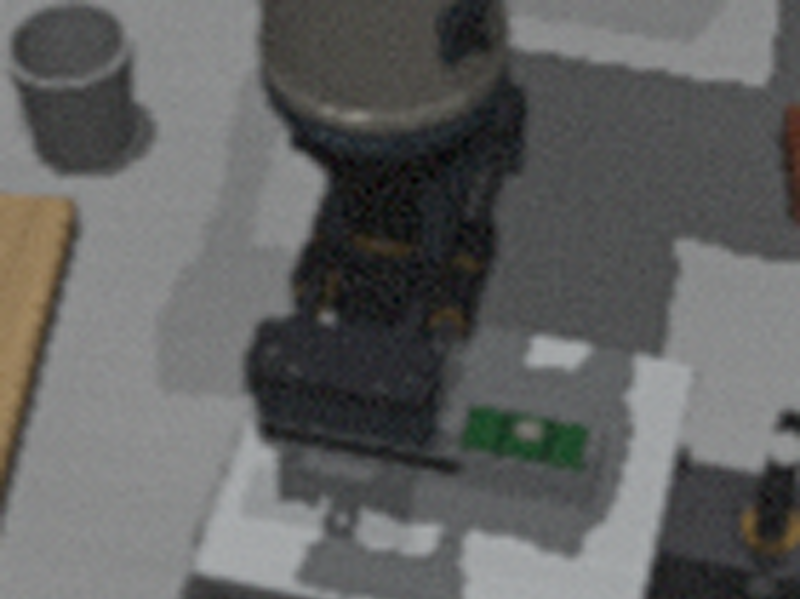

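```bash
python3 - <<'E'
from h import *
np.set_printoptions(precision=4,suppress=True)
p,T=pose("wrist");pp,TT=pose("scene")
def tri(a,b):
    o1,d1=ray(p,T,(a[0]*.7,a[1]*.7));o2,d2=ray(pp,TT,(202+b[0]/5.714,147+b[1]/5.714))
    s=np.linalg.lstsq(np.c_[d1,-d2],o2-o1,rcond=None)[0]
    A,B=o1+s[0]*d1,o2+s[1]*d2;return (A+B)/2,np.linalg.norm(A-B)
print("bubble",tri((395,202),(528,429)))
print("vial end",tri((395,117),(586,439)))
print("vial start",tri((395,285),(471,430)))
print("shelf c2",tri((182,34),(690,370)))
t=np.array(ctrl.current_tool_pos())
for z in(.085,.112,.124):print(z,(proj(pp,TT,[t[0],t[1],z])-[202,147])*5.714)
print(np.array(T))
E
```

```text
bubble (array([0.5636, 0.0366, 0.1061]), np.float64(0.0004916271869077555))
vial end (array([0.5677, 0.0633, 0.1072]), np.float64(0.00022736394455358133))
vial start (array([0.5595, 0.0086, 0.0978]), np.float64(0.004348301437653066))
shelf c2 (array([0.4909, 0.1118, 0.0661]), np.float64(0.0026297487468601474))
0.085 [403.156  432.6702]
0.112 [401.4192 397.1345]
0.124 [400.6242 380.8559]
[[ 0.9887  0.1455  0.0361  0.5647]
 [-0.1499  0.9602  0.2356  0.0446]
 [-0.0004 -0.2384  0.9712  0.2824]
 [ 0.      0.      0.      1.    ]]
```

```bash
python3 - <<'E'
import cv2
im=cv2.imread("pics/w_p_raw.png")[190:300,190:365]
cv2.imwrite("pics/tip.png",cv2.resize(cv2.convertScaleAbs(im,alpha=1.8,beta=20),(787,495),interpolation=cv2.INTER_CUBIC))
E
```

```text
(no output)
```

View pics/tip.png

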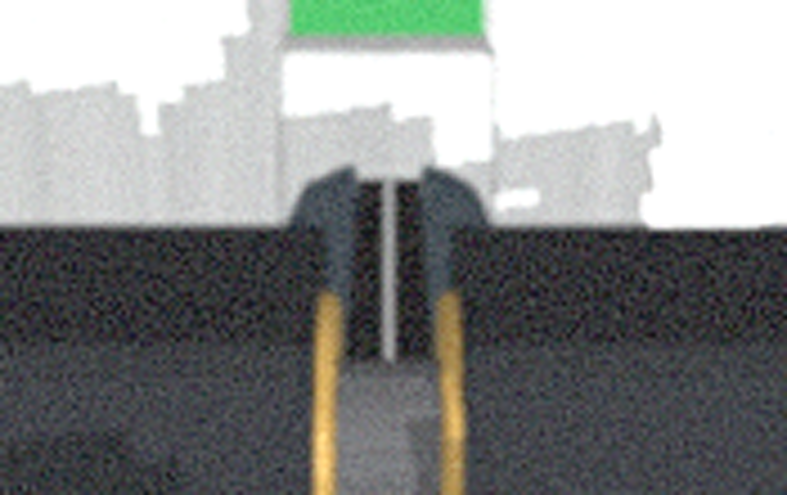

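```bash
python3 - <<'E'
from h import *
np.set_printoptions(precision=4,suppress=True)
p,T=pose("wrist")
for z in(.085,.1,.112,.118,.13):print(z,proj(p,T,[.555+.0024,-.0213+.0158,z])/.7)
print(pix("w_p",(395,325),.112))
pp,_=pose("scene");im=ctrl.read_camera("scene");t=ctrl.current_t();print(t)
E
```

```text
0.085 [395.2248 308.2533]
0.1 [395.2839 318.4112]
0.112 [395.338  327.7353]
0.118 [395.3678 332.8705]
0.13 [395.4339 344.2571]
[ 0.5574 -0.0045  0.112 ]
36.85
```

The pads' front edge (row 325) fits a tip height of about 0.111, so the shut fingers end short of the stated TCP. They are only just reaching the level's top, so I'll carry on down in small steps with force feedback.

```bash
python3 - <<'E'
from h import *
np.set_printoptions(precision=3,suppress=True)
x,y,z=ctrl.current_tool_pos();xy=np.array([x,y])
F=lambda:np.mean([np.array(ctrl.current_contact_force()) for _ in range(3)],0)-[.3,.2,.2]
print("hit",ctrl.move_l([*xy,z-.012],vel=.008,contact_N=4));ctrl.sleep(.2)
z=ctrl.current_tool_pos()[2];print(z,F())
for i in range(25):
    f=F()
    if f[2]<2: print("no contact");break
    print(round(z,5),f)
    if abs(f[2]-10)<.8: break
    z-=np.clip((10-f[2])*.00006,-.0003,.0003)
    ctrl.move_l([*xy,z],vel=.02);ctrl.sleep(.2)
ctrl.sleep(.8);print(F(),ctrl.current_tool_pos(),ctrl.current_t())
snap("w_q")
im=cv2.imread("pics/w_q_raw.png");cv2.imwrite("pics/w_qc.png",cv2.resize(im[0:300],(800,429),interpolation=cv2.INTER_CUBIC))
E
```

```text
hit True
0.08473616422630381 [-1.308  0.478  5.429]
0.08474 [-1.308  0.478  5.429]
0.08446 [-1.528  0.151  6.675]
0.08426 [-2.656 -0.838  9.141]
0.08421 [-3.047 -0.131 10.217]
[-3.338  0.099 10.264] [ 0.555 -0.021  0.085] 39.5333
```

View pics/w_qc.png

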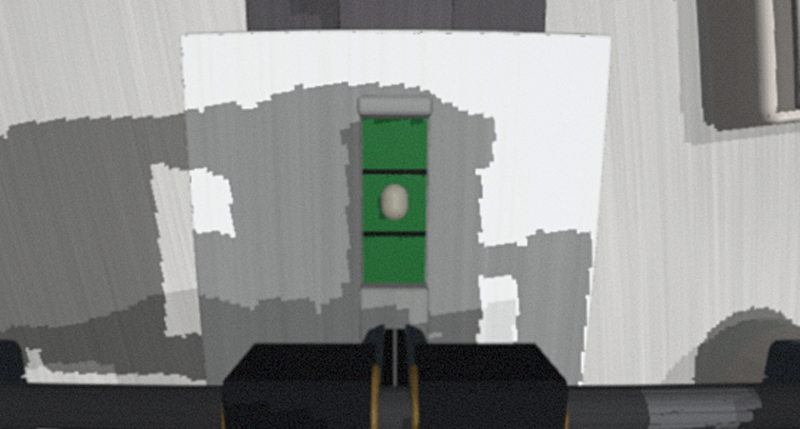

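```bash
python3 - <<'E'
from h import *
print(ctrl.current_contact_force(),ctrl.current_t());ctrl.sign_off()
E
```

```text
[-3.55482016  0.05334835 10.71108209] 39.5833
the job is handed in; nothing more can be done
```

I laid the level on the shelf with its vial towards the levelling foot and let go of it. The bubble read about −16 mm, so I turned the knob 103° clockwise. I then pressed the level from above with shut fingers, 12 mm behind its centre, and signed off at 39.6 s while still pressing.

**Last checks:**
- **Bubble:** it was centred between the lines in the final wrist view (row 202, lines at 172 and 233).
- **Press force:** it was 10.3 N and steady, and 10.7 N (raw reading) just before sign-off. A sideways force of about 3 N remained.
- **Level position:** two-camera triangulation put the vial at 0.106 m, as expected for a level resting upright on the shelf.
- **Other things on the bench:** I felt no contact with any of them, but I did not check them in a final overview picture.

**One disagreement:** contact with the level's top came at a TCP height of 0.085 m, not the expected 0.112 m. The wrist picture showed the shut fingertips about 26 mm behind the nominal TCP, so I let the force reading decide the press height. I found no cause for the difference.

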